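Tip the post into the welding jig and flip the clamp over it

ROBOT

A 6-joint arm with a two-finger parallel gripper is mounted at the origin on the work surface. World frame = base frame: x ahead of the robot, y to its left, z up, the work surface at z = 0. Lengths are in m, angles in rad, forces in N, time in s.
With the tool pointing down it reaches from about 0.35 to 0.975 m from the base axis. Payload 4.9 kg.
Tool frame: the origin (TCP) lies midway between the tips of the shut fingers; the grasp point (between the pads) lies ctrl.tcp_to_grasp behind it (ctrl.tcp_to_grasp is the distance from the TCP to the grasp point, in m); z points along the fingers, y is the direction in which the jaws open and shut (so a half turn about z gives the same grasp; the last joint's range is limited). The gripper opens to 85 mm and grips with 20 to 120 N. Pads are 22 mm wide; open, the fingers measure 114 mm over their backs; the gripper's body (76 mm by 85 mm) begins 54 mm behind the grasp point. The pads swing forward as they close: fully open they stand 13 mm farther back than shut.
Start: joints at [-1.252, 0.053, 1.613, -0, 1.476, -0.119], TCP at [0.265, -0.566, 0.231] pointing down, gripper open.
Joint ranges: [-3.01, 3.01], [-1.01, 2.22], [0.06, 2.58], [-1.02, 4.17], [0.09, 2.62], [-3.14, 3.14]. Speed limits (rad/s): [2.57, 2.57, 3.14, 3.14, 3.14, 3.14].

INTERFACE

Orientations are given as a rotation vector (axis times angle).
In Python, from station import ctrl, get_image, calibration, finish_job, models gives the robot as it stands.
- The arm moves only by the shell command python3 -m creep 'ROWS' [FORCE]. ROWS is JSON, a list of rows, each a list of 7 numbers: the opening, from 0 (shut) to 1 (fully open), then the shift along the tool's x, y, z in m, then the turn, a rotation vector about the tool's x, y, z in degrees. A call has 1 to 20 rows; each row shifts and turns the commanded pose from where the row before left it, along the tool's axes as they then stand; what a row does not reach is not made up. A row lasts 1/10 s, in which the tool goes at most 50 mm and 8.59 degrees, less where a joint would pass 70% of its speed; a pose out of reach is approached as far as the arm can. A call with a gripper value outside its range is refused whole. The fingers move at their own pace and stop on an object; FORCE is the grip in N (left out, the last holds). Time passes only in rows, so rows that do not move let the fingers close. It gives the time, the measured TCP pose, the force and the opening at its end, in the units of the state.
- ctrl.get_obs(): the state, without advancing time (a new reading comes with each control period).
- get_image(name): name is "side" or "top"; returns the picture (384x512x3 uint8, red, green, blue); there is no depth.
- calibration(name): a dict with "mtx" (3x3 intrinsics, pixels), "R" (3x3) and "t" (3): a world point X has camera coordinates R X + t. Camera axes: x right, y down, z forward; pixel columns grow to the right and rows downward; lengths in m; the calibration is good to about 2 mm. A picture is of the moment at which its call begins. calibration takes no time and is no camera call.
- finish_job(): hands the job in, once; it reports no verdict.
Trained networks look in the newest picture that a camera, given by its name, has taken for a name from the list of things; names that differ only in an ending like _2 or _b are one class to them, and where a whole thing is asked for, a point or a joint stands for the part that bears it (a point fixed in the world has none). Each returns a list of dicts, best first, with "conf" (0 to 1); they miss things now and then, are a little off and sometimes report something else, mostly with a low value. They report only what shows in the picture. A call takes as long as a camera call. They do not tell look-alikes from the thing itself.
- models.search_frame(camera, name): "extent" ([left, top, right, bottom] in pixels, round what is visible of it).
The state is a dict: "t": time; "q": joint angles; "dq": joint speeds; "effort": joint torques, N m; "tool_pos": TCP position; "tool_rot": TCP orientation; "contact_force": force on the tool from outside, world axes, zero at the start; "wrist_torque": the same for the moment, N m; "opening": finger opening in m.
Only numpy, scipy, OpenCV 4.12 (cv2) and the standard library are available. Lean on these libraries where they do the work, as an engineer would, in place of code of your own. Each camera call takes 0.05 s, during which the arm holds its last target. There are 200 camera calls.

TASK

The steel post stands on end in the welding jig: push it over so that it lies in the channel between the rails, towards the end stop, then push it along until its end is fully home against the stop. Then flip the red clamp arm over and press it down until its pad rests on the post. Only push, never lift the post, and leave everything else on the table where it is.

Things in the scene. Friction and masses are not known exactly. Their poses are not given: they have to be found in the camera images.
- jig: Fixed welding jig. Origin: centre of its underside, on the table; x axis along the channel towards the end stop, z up. Aluminium plate 310 x 130 x 8 mm (x -155 to 155, y -60 to 70). Blue guide rails along x at y = +-30 mm (inner faces 52 mm apart, tops at z = 20, x -130 to 140). Two blue hinge cheeks for the clamp at x = 47 and 83, y = 33 to 57, up to z = 76 mm
- stop (a point): Centre of the end stop's face at the channel floor: x = 130, y = 0, z = 8 mm in the jig's axes. The blue stop stands across the channel, 68 mm wide, its top at z = 44 mm
- post: Loose bare steel post of box section with closed brass-coloured end caps, 40 x 40 x 160 mm, about 0.4 kg. At the start it stands on end on the jig's plate between the rails, near the channel's open end, sides roughly parallel to the jig's. Origin: centre of the end it stands on; z axis along the post (up while it stands)
- post_center (a point): middle of the post, 80 mm from either end; 88 mm above the table while it stands, 28 mm when it lies in the channel; z axis along the post
- post_top (a point): centre of the end of the post that is uppermost at the start; the end that must come up against the end stop
- clamp (a joint): Red clamp arm's hinge, axis along the jig's x. 0 = fully open, leaning outwards (to the jig's +y) 0.43 rad past upright; 0.43 = upright; 2.0 = level, its pad resting on the lying post. Starts between 0 and 0.3. The hinge is stiff (about 0.16 N m): the arm stays where it is left and must be pushed all the way over
- clamp_hinge (a point): middle of the clamp's hinge axis, fixed on the jig at x = 65, y = 45, z = 66 mm in the jig's axes. The red arm is 26 mm wide (along the jig's x), 12 mm thick (centred on the axis), and reaches 100 mm from the axis; a black rubber pad, 22 mm diameter, stands 12 mm out of its inner face, 45 mm from the axis
- deer: cut-out steel deer figure on a 70 x 130 mm foot plate, standing 205 mm tall; a bystander. Origin on its underside
- spray: orange-and-metal spray can, 60 mm diameter, 170 mm tall, standing; a bystander. Origin on its underside
- offcut: grey painted block of box section, 50 x 50 x 60 mm high; a bystander. Origin on its underside
- magnet: red triangular welding magnet, 90 mm long, 92 mm high; a bystander. Origin on its underside
- tipjar: small amber jar, 56 mm diameter, 70 mm tall; a bystander. Origin on its underside
- hammer: hammer with a wooden handle, lying beyond the jig; a bystander
- wirebrush: wire brush with a wooden handle and brass-coloured bristles, 240 mm long, 40 mm high, lying bristles down beyond the jig; a bystander
Not all that is in view belongs to the job. What is shaped like the post but green is not meant.

How it is judged:
On the way, in this order (a step that is already met when the one before it is completed fails the run):
1. the post has been tipped over and lies in the channel, its former top towards the stop (angle between post_center's own z axis and vertical between 1.52 and 1.62 rad and z of post_center in the frame of jig below 0.034 m and y of post_center in the frame of jig between -0.009 and 0.009 m and x of post_top in the frame of jig above 0 m), for 0.2 s.
2. the lying post has been pushed home against the end stop (gap under 4 mm) (all of step 1 and x of post_top in the frame of jig above 0.126 m), for 0.2 s.
3. the clamp arm has been flipped over onto the lying post (all of step 2 and value of joint clamp between 1.93 and 2.05 rad), for 0.2 s.
At the end, for the whole second after the job is handed in: The post lies flat between the rails (level within 0.05 rad), its former top end within 4 mm of the end stop, at rest, and the clamp arm is down on it (joint clamp 1.93 to 2.05) (all of step 3 and linear speed of post below 0.02 m/s); the robot touches nothing.
It fails at once if the post is lifted (z of post_center in the frame of jig above 0.108 m or (angle between post_center's own z axis and vertical above 1.4 rad and z of post_center in the frame of jig above 0.065 m)).
It fails at once if something else on the table is moved more than 30 mm (distance of any of deer, spray, offcut, magnet, tipjar, hammer, wirebrush from where it was at the start of the episode above 0.03 m).
It fails at once if a standing bystander is knocked over (angle between any of deer, spray, offcut, magnet, tipjar's own z axis and vertical above 0.5 rad).
It also fails if it takes over 56 s, if anything falls off the work surface, if the arm or the gripper's body presses on something with over 40 N, if the wrist force passes 120 N, or if a joint passes its speed limit or range.

## Working session

There is one attempt and no reset: what is moved stays moved. The work goes in short steps, Python scripts to look and compute and a shell command to move; the robot and the scene stay as the last step left them, time stands still between calls to the robot, and variables do not carry over. Pictures are saved under pics/ and viewed, about 8 in all and at most 12, crops included, and the job is handed in when it is done.

```bash
mkdir -p pics; ls
python3 - <<'E'
from station import ctrl,get_image,calibration,models
import cv2,numpy as np
for c in ("side","top"):
    im=get_image(c); cv2.imwrite(f"pics/{c}0.png",im[:,:,::-1])
    k=calibration(c); print(c,np.round(k["mtx"],1).tolist(),np.round(k["R"],3).tolist(),np.round(k["t"],3).tolist())
    for n in ("jig","post","clamp","deer","spray","offcut","magnet","tipjar"):
        print(n,[(np.round(d["extent"]).tolist(),round(d["conf"],2)) for d in models.search_frame(c,n)][:3])
o=ctrl.get_obs();print({k:np.round(v,3).tolist() for k,v in o.items()},ctrl.tcp_to_grasp)
E
```

```text
pics
side [[382.1, 0.0, 252.0], [0.0, 382.1, 190.5], [0.0, 0.0, 1.0]] [[-0.974, -0.225, 0.021], [-0.158, 0.611, -0.776], [0.161, -0.759, -0.63]] [0.534, 0.181, 1.254]
jig [([210.0, 167.0, 303.0, 238.0], 0.59)]
post [([232.0, 222.0, 253.0, 267.0], 0.78), ([176.0, 169.0, 193.0, 213.0], 0.64), ([241.0, 147.0, 259.0, 191.0], 0.57)]
clamp [([318.0, 305.0, 338.0, 339.0], 0.65), ([266.0, 172.0, 278.0, 203.0], 0.6)]
deer [([242.0, 317.0, 272.0, 384.0], 0.6)]
spray [([172.0, 271.0, 202.0, 329.0], 0.63)]
offcut [([291.0, 144.0, 306.0, 160.0], 0.5)]
magnet [([252.0, 126.0, 267.0, 153.0], 0.8), ([207.0, 171.0, 300.0, 236.0], 0.6), ([242.0, 317.0, 274.0, 382.0], 0.27)]
tipjar [([318.0, 306.0, 341.0, 339.0], 0.77), ([172.0, 273.0, 198.0, 329.0], 0.17)]
top [[350.1, 0.0, 254.2], [0.0, 350.1, 193.2], [0.0, 0.0, 1.0]] [[-0.017, -1.0, -0.02], [-0.999, 0.018, -0.043], [0.044, 0.019, -0.999]] [0.036, 0.513, 1.211]
jig [([228.0, 143.0, 292.0, 237.0], 0.84)]
post [([303.0, 152.0, 326.0, 179.0], 0.82), ([248.0, 98.0, 262.0, 126.0], 0.78), ([192.0, 179.0, 213.0, 198.0], 0.64)]
clamp [([206.0, 79.0, 224.0, 149.0], 0.36)]
deer [([83.0, 208.0, 147.0, 235.0], 0.85)]
spray []
offcut [([373.0, 201.0, 393.0, 218.0], 0.64)]
magnet [([374.0, 155.0, 410.0, 173.0], 0.65)]
tipjar [([143.0, 262.0, 165.0, 279.0], 0.78)]
{'t': 0.9, 'q': [-1.252, 0.053, 1.613, -0.0, 1.476, -0.119], 'dq': [0.0, -0.001, -0.0, 0.0, 0.001, -0.0], 'effort': [0.001, -39.368, -37.047, 0.0, 0.001, -0.0], 'tool_pos': [0.265, -0.566, 0.231], 'tool_rot': [-3.067, -0.682, 0.0], 'contact_force': [0.347, 0.452, 0.13], 'wrist_torque': [-0.038, -0.025, -0.024], 'opening': 0.085} 0.0187
```

Run:
```python
import cv2,numpy as np
s=cv2.imread("pics/side0.png")[110:350,140:360];t=cv2.imread("pics/top0.png")[60:300,190:420]
s=cv2.resize(s,None,fx=2.5,fy=2.5,interpolation=2);t=cv2.resize(t,None,fx=2.5,fy=2.5,interpolation=2)
cv2.imwrite("pics/a.png",s);cv2.imwrite("pics/b.png",t)
```

```text
(no output)
```

View pics/a.png

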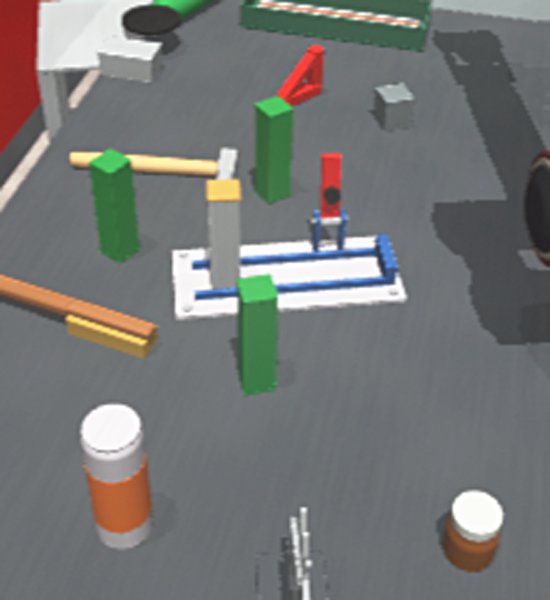

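View pics/b.png

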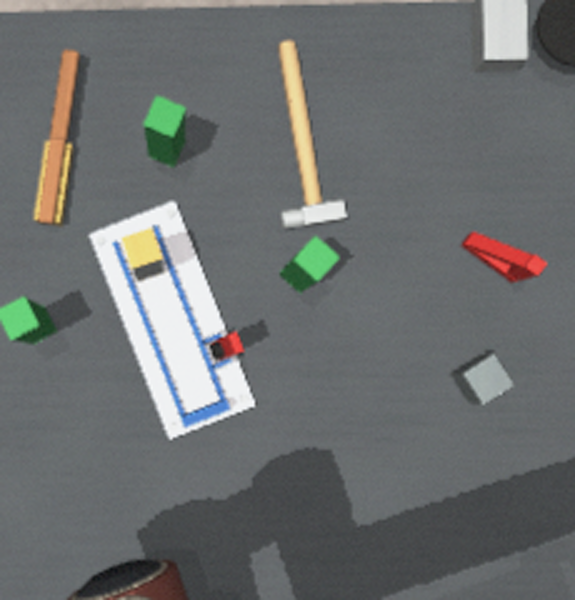

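View pics/top0.png

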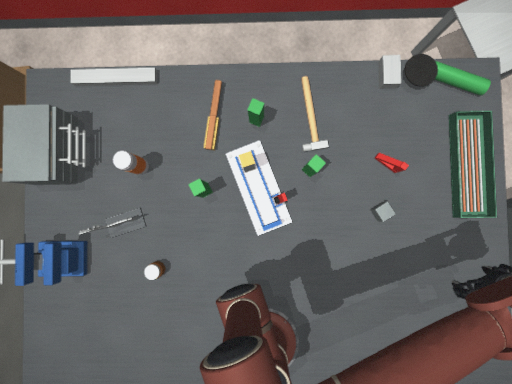

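The top view shows the jig with its stop end nearest the robot (crop b: plate corners (90,236), (174,203), (254,405), (172,438)). The brass cap of the grey post is at about (142,249), and the open clamp is on the right side. Green decoys stand on both sides. The side crop agrees.

```bash
cat > h.py <<'E'
from station import ctrl,get_image,calibration,models
import numpy as np,cv2
from scipy.optimize import least_squares
from scipy.spatial.transform import Rotation as Ro
K={c:calibration(c) for c in("side","top")}
def proj(c,X):
    p=(np.atleast_2d(X)@np.array(K[c]["R"]).T+K[c]["t"])@np.array(K[c]["mtx"]).T
    return p[:,:2]/p[:,2:]
def jw(p,J):
    J0,J1,a=p; J=np.atleast_2d(np.array(J,float)); c,s=np.cos(a),np.sin(a)
    return np.c_[J0+c*J[:,0]-s*J[:,1],J1+s*J[:,0]+c*J[:,1],J[:,2]]
def wj(p,W):
    W=np.atleast_2d(W);c,s=np.cos(p[2]),np.sin(p[2]);d=W-[p[0],p[1],0]
    return np.c_[c*d[:,0]+s*d[:,1],-s*d[:,0]+c*d[:,1],d[:,2]]
def ray(c,uv,z):
    f=lambda xy: (proj(c,[xy[0],xy[1],z])-uv).ravel()
    return least_squares(f,[.5,0]).x
E
python3 - <<'E'
from h import *
C=np.array([[-155,-60,8],[-155,70,8],[155,70,8],[155,-60,8]])/1e3
T=np.array([[90,236],[174,203],[254,405],[172,438]])/2.5+[190,60]
# side: -y is towards camera
S=np.array([[178,318],[172,250],[388,236],[405,298]])/2.5+[140,110]
def f(p): return np.r_[(proj("top",jw(p,C))-T).ravel(),(proj("side",jw(p,C))-S).ravel()[[0,1,2,3,6,7]]]
r=least_squares(f,[.55,0,-2.8],loss="soft_l1");p=r.x
print("jig",p.round(4),"res",f(p).round(1))
# post: top cap corners
Tp=np.array([[122,236],[153,228],[162,262],[133,270]]).mean(0)/2.5+[190,60]
Sp=np.array([223,191])/2.5+[140,110]
g=lambda X:np.r_[(proj("top",X)-Tp).ravel(),(proj("side",X)-Sp).ravel()]
X=least_squares(g,[.7,0,.168]).x;print("posttop",X.round(4),g(X).round(2),"jig frame",wj(p,X).round(4))
print("top only z=.168",wj(p,np.r_[ray("top",Tp,.168),.168]).round(4))
for n,uv in dict(green1=(315,238),green2=(167,118),green3=(22,318),clamptip=(232,342)).items():
    w=np.r_[ray("top",np.array(uv)/2.5+[190,60],.16),.16];print(n,w.round(3),wj(p,w).round(3))
R=Ro.from_rotvec(ctrl.get_obs()["tool_rot"]).as_matrix();print("toolR",R.round(3).tolist(),"jig x dir",np.cos(p[2]),np.sin(p[2]))
# blue mask check
for c in("top","side"):
    im=cv2.imread(f"pics/{c}0.png")
    for a,b in (((-130,-30,20),(140,-30,20)),((-130,30,20),(140,30,20)),((130,-34,44),(130,34,44)),((65,45,66),(65,87,157))):
        q=proj(c,jw(p,np.array([a,b])/1e3)); q=((q+.5)*3-.5); cv2_im=None
        K.setdefault("L"+c,[]).append(q)
    o=np.array([215,130]) if c=="top" else np.array([190,135])
    im=cv2.resize(im,None,fx=3,fy=3,interpolation=2)
    for q in K["L"+c]: cv2.line(im,tuple(map(int,q[0])),tuple(map(int,q[1])),(0,255,255),1)
    K["I"+c]=im[o[1]*3:o[1]*3+345,o[0]*3:o[0]*3+390]
cv2.imwrite("pics/c.png",np.hstack([K["Itop"],K["Iside"]]))
E
```

```text
jig [ 0.5319  0.0175 -2.7788] res [-1.1 -0.8 -0.4 -1.3  0.6 -0.1 -1.2  0.5  0.1 -1.1  0.5 -0.2  1.2 -0.7]
posttop [0.6131 0.0455 0.161 ] [-0.11 -0.59  0.62  0.1 ] jig frame [[-0.0859  0.0026  0.161 ]]
top only z=.168 [[-0.083   0.0021  0.168 ]]
green1 [ 0.621 -0.167  0.16 ] [[-0.018  0.204  0.16 ]]
green2 [0.774 0.012 0.16 ] [[-0.225  0.091  0.16 ]]
green3 [0.529 0.195 0.16 ] [[-0.06  -0.167  0.16 ]]
clamptip [ 0.495 -0.063  0.16 ] [[0.063 0.062 0.16 ]]
toolR [[0.906, 0.424, -0.0], [0.424, -0.906, 0.0], [-0.0, -0.0, -1.0]] jig x dir -0.9348961367305687 -0.35492141880458233
```

View pics/c.png

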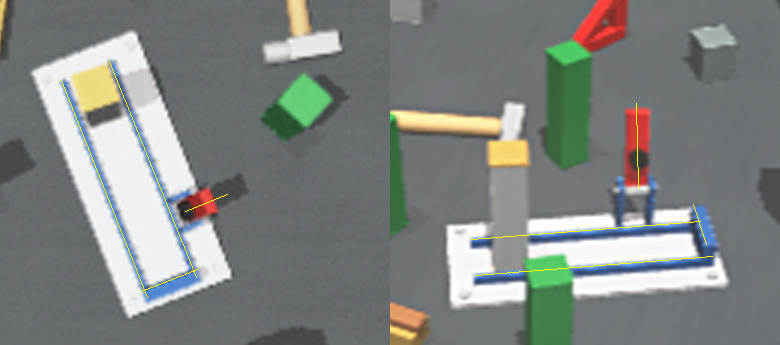

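The overlay matches to about 1 px. The post is at jig (-0.085, 0.002). Turning the tool by +4.3° makes tool x = jig -x, tool y = jig +y and tool z down. I'll travel high to a point behind the post.

```bash
cat > st.py <<'E'
from h import *
p=[.5319,.0175,-2.7788]
o=ctrl.get_obs();R=Ro.from_rotvec(o["tool_rot"]).as_matrix()
print("t",round(o["t"],2),"jig",wj(p,o["tool_pos"]).round(4)[0],"yaw err",np.degrees(np.arctan2(R[1,0],R[0,0])-(p[2]+np.pi)).round(2),"tilt",R[2].round(3),"F",np.round(o["contact_force"],1),"open",round(o["opening"],4))
E
python3 -m creep '[[0,0,0,-0.02,0,0,4.3],[0,0.031,-0.023,0,0,0,0],[0,0.031,-0.023,0,0,0,0],[0,0.031,-0.023,0,0,0,0],[0,0.031,-0.023,0,0,0,0],[0,0.031,-0.023,0,0,0,0],[0,0.031,-0.023,0,0,0,0],[0,0.031,-0.023,0,0,0,0],[0,0.031,-0.023,0,0,0,0],[0,0.031,-0.023,0,0,0,0],[0,0.031,-0.023,0,0,0,0],[0,0.031,-0.023,0,0,0,0],[0,0.031,-0.023,0,0,0,0],[0,0.031,-0.023,0,0,0,0],[0,0.031,-0.023,0,0,0,0],[0,0.031,-0.023,0,0,0,0],[0,0.031,-0.023,0,0,0,0],[0,0.031,-0.023,0,0,0,0],[0,0.031,-0.023,0,0,0,0],[0,0,0,0,0,0,0]]'; python3 st.py
```

```text
t: 2.9
tool_pos: [0.6411, 0.0227, 0.251]
tool_rot: [-3.088, -0.573, -0.001]
contact_force: [0.5, -0.9, 0.2]
opening: 0.0002
t 2.9 jig [-0.1039  0.0339  0.251 ] yaw err 0.26 tilt [ 0.001 -0.001 -1.   ] F [ 0.5 -0.9  0.2] open 0.0002
```

```bash
python3 -m creep '[[0,0.028,-0.016,0,0,0,0],[0,0.028,-0.016,0,0,0,0],[0,0,0,0,0,0,0],[0,0,0,0.03,0,0,0],[0,0,0,0.03,0,0,0],[0,0,0,0.03,0,0,0],[0,0,0,0.022,0,0,0],[0,0,0,0,0,0,0],[0,0,0,0,0,0,0]]'; python3 st.py
python3 - <<'E'
from h import *
a=get_image("top")[130:245,215:345,::-1];b=get_image("side")[135:250,190:320,::-1]
cv2.imwrite("pics/d.png",cv2.resize(np.hstack([a,b]),None,fx=3,fy=3,interpolation=2))
E
```

```text
t: 3.8
tool_pos: [0.6804, 0.068, 0.1395]
tool_rot: [3.09, 0.566, -0.001]
contact_force: [0.2, -0.9, 0.8]
opening: 0.0006
t 3.8 jig [-0.1568  0.0055  0.1395] yaw err -0.04 tilt [-0.001  0.    -1.   ] F [ 0.2 -0.9  0.8] open 0.0006
```

View pics/d.png

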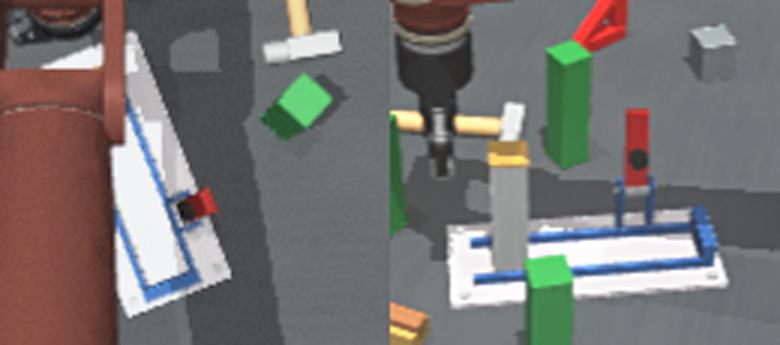

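The fingers stand clear behind the post (side view: tips at (440,170), post top at (508,150)). Next is a slow push.

```bash
python3 -m creep '[[0,-0.015,-0.003,0,0,0,0],[0,-0.015,0,0,0,0,0],[0,-0.005,0,0,0,0,0],[0,-0.005,0,0,0,0,0],[0,-0.005,0,0,0,0,0],[0,-0.005,0,0,0,0,0],[0,-0.005,0,0,0,0,0],[0,-0.005,0,0,0,0,0],[0,-0.005,0,0,0,0,0],[0,-0.005,0,0,0,0,0]]'; python3 st.py
python3 - <<'E'
from h import *
b=get_image("side")[135:250,190:320,::-1]
cv2.imwrite("pics/e.png",cv2.resize(b,None,fx=3,fy=3,interpolation=2))
E
```

```text
t: 4.9
tool_pos: [0.6137, 0.0466, 0.1391]
tool_rot: [-3.09, -0.567, 0.001]
contact_force: [0.2, -0.0, 0.1]
opening: 0.0002
t 4.9 jig [-0.0868  0.0018  0.1391] yaw err 0.0 tilt [-0.001 -0.    -1.   ] F [ 0.2 -0.   0.1] open 0.0002
```

View pics/e.png

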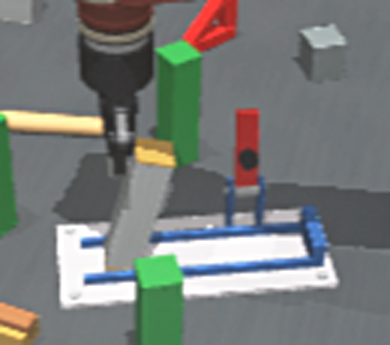

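It's tipping (cap at (155,152), leaning towards the stop). I'll carry on.

```bash
python3 -m creep '[[0,-0.005,0,0,0,0,0],[0,-0.005,0,0,0,0,0],[0,-0.005,0,0,0,0,0],[0,0,0,0,0,0,0],[0,0,0,0,0,0,0],[0,0,0,0,0,0,0],[0,0,0,0,0,0,0],[0,0,0,0,0,0,0],[0,0,0,0,0,0,0]]'; python3 st.py
python3 - <<'E'
from h import *
b=get_image("side")[135:250,190:320,::-1]
cv2.imwrite("pics/f.png",cv2.resize(b,None,fx=3,fy=3,interpolation=2))
E
```

```text
t: 5.85
tool_pos: [0.6003, 0.0415, 0.1393]
tool_rot: [-3.09, -0.567, 0.0]
contact_force: [-0.1, -0.2, 0.3]
opening: -0.0001
t 5.85 jig [-0.0724  0.0019  0.1393] yaw err 0.0 tilt [-0. -0. -1.] F [-0.1 -0.2  0.3] open -0.0001
```

View pics/f.png

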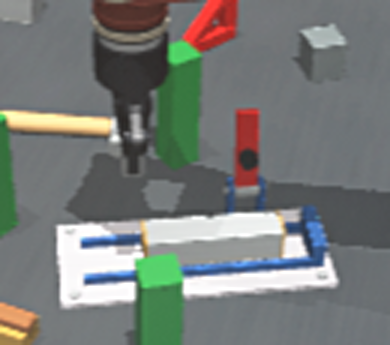

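The post lies in the channel, with its brass front end at about (283,240) and its rear end at about (145,235). The stop is not yet reached. I'll estimate the rear end.

Run:
```python
from h import *
p=[.5319,.0175,-2.7788]
for uv in ((143,221),(281,212)):
    q=(np.array(uv)+.5)/3-.5+[190,135]; print(wj(p,np.r_[ray("side",q,.048),.048]).round(3))
```

```text
[[-0.06   0.022  0.048]]
[[0.1   0.02  0.048]]
```

```bash
python3 -m creep '[[0,0.015,-0.001,0,0,0,0],[0,0.015,-0.001,0,0,0,0],[0,0,0,0,0,0,0],[0,0,0,0.03,0,0,0],[0,0,0,0.03,0,0,0],[0,0,0,0.03,0,0,0],[0,0,0,0.018,0,0,0],[0,0,0,0,0,0,0],[0,0,0,0,0,0,0]]'; python3 st.py
```

```text
t: 6.8
tool_pos: [0.6278, 0.0539, 0.0319]
tool_rot: [3.09, 0.567, 0.001]
contact_force: [0.9, -0.4, -0.1]
opening: 0.0004
t 6.8 jig [-1.026e-01  1.000e-04  3.190e-02] yaw err -0.01 tilt [ 0.  0. -1.] F [ 0.9 -0.4 -0.1] open 0.0004
```

```bash
python3 -m creep '[[0,-0.008,0,0,0,0,0],[0,-0.008,0,0,0,0,0],[0,-0.006,0,0,0,0,0],[0,-0.004,0,0,0,0,0],[0,-0.004,0,0,0,0,0],[0,-0.004,0,0,0,0,0],[0,-0.004,0,0,0,0,0],[0,-0.004,0,0,0,0,0],[0,-0.004,0,0,0,0,0],[0,-0.004,0,0,0,0,0],[0,-0.004,0,0,0,0,0]]'; python3 st.py;python3 -m creep '[[0,-0.002,0,0,0,0,0],[0,-0.002,0,0,0,0,0],[0,-0.002,0,0,0,0,0]]';python3 st.py
```

```text
t: 7.9
tool_pos: [0.5772, 0.0347, 0.0317]
tool_rot: [3.09, 0.567, 0.002]
contact_force: [2.1, 1.5, 1.0]
opening: 0.0001
t 7.9 jig [-0.0485 -0.      0.0317] yaw err -0.0 tilt [ 0.001  0.    -1.   ] F [2.1 1.5 1. ] open 0.0001
t: 8.2
tool_pos: [0.572, 0.0327, 0.0317]
tool_rot: [3.09, 0.567, 0.003]
contact_force: [8.4, 2.9, -2.2]
opening: -0.0001
t 8.2 jig [-0.0429 -0.      0.0317] yaw err -0.01 tilt [ 0.002  0.    -1.   ] F [ 8.4  2.9 -2.2] open -0.0001
```

Force is rising (about 9 N), so I'll add a few more millimetres to see whether it is a hard stop.

```bash
python3 -m creep '[[0,-0.001,0,0,0,0,0],[0,-0.001,0,0,0,0,0]]'; python3 st.py;python3 -m creep '[[0,-0.001,0,0,0,0,0],[0,0,0,0,0,0,0],[0,0,0,0,0,0,0]]';python3 st.py
```

```text
t: 8.4
tool_pos: [0.5721, 0.0323, 0.0323]
tool_rot: [3.09, 0.566, 0.011]
contact_force: [11.3, 3.0, -1.7]
opening: 0.0002
t 8.4 jig [-0.0428  0.0005  0.0323] yaw err -0.02 tilt [ 0.007  0.002 -1.   ] F [11.3  3.  -1.7] open 0.0002
t: 8.7
tool_pos: [0.5722, 0.0321, 0.0328]
tool_rot: [3.09, 0.566, 0.015]
contact_force: [10.3, 3.3, -1.5]
opening: -0.0
t 8.7 jig [-0.0428  0.0007  0.0328] yaw err -0.02 tilt [ 0.009  0.002 -1.   ] F [10.3  3.3 -1.5] open -0.0
```

It stopped dead at jig x -0.0428, which puts the front at about 0.128, so it's home. I'll retreat and go to the clamp's outer side.

```bash
python3 -m creep '[[0,0.015,0,0,0,0,0],[0,0.015,0,0,0,0,0],[0,0,0,-0.04,0,0,0],[0,0,0,-0.04,0,0,0],[0,0,0,-0.04,0,0,0],[0,0,0,-0.04,0,0,0],[0,0,0,-0.04,0,0,0],[0,0,0,-0.02,0,0,0],[0,-0.028,0.028,0,0,0,0],[0,-0.028,0.028,0,0,0,0],[0,-0.028,0.028,0,0,0,0],[0,-0.028,0.028,0,0,0,0],[0,-0.028,0.028,0,0,0,0],[0,0,0,0,0,0,0],[0,0,0,0,0,0,0]]'; python3 st.py
python3 - <<'E'
from h import *
a=get_image("top")[130:245,215:345,::-1];b=get_image("side")[135:250,190:320,::-1]
cv2.imwrite("pics/g.png",cv2.resize(np.hstack([a,b]),None,fx=3,fy=3,interpolation=2))
E
```

```text
t: 10.2
tool_pos: [0.5144, -0.1387, 0.2503]
tool_rot: [-3.089, -0.563, 0.004]
contact_force: [-0.1, 0.2, 0.4]
opening: -0.0002
t 10.2 jig [0.0718 0.1398 0.2503] yaw err -0.12 tilt [-0.002 -0.002 -1.   ] F [-0.1  0.2  0.4] open -0.0002
```

View pics/g.png

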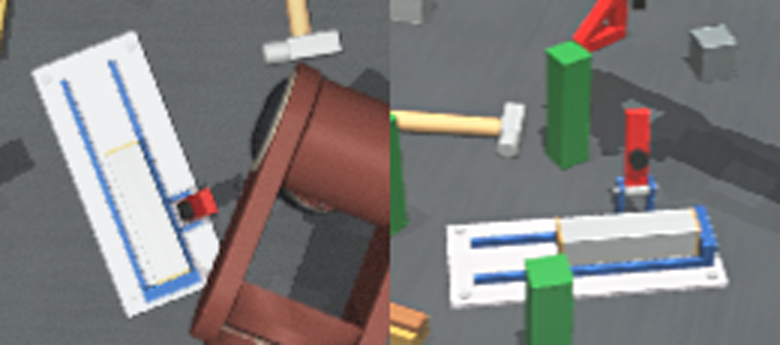

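The post is home against the stop in both views. Now I'll go down and push the clamp over.

```bash
python3 -m creep '[[0,0.006,0,0.03,0,0,0],[0,0,0,0.03,0,0,0],[0,0,0,0.03,0,0,0],[0,0,0,0.035,0,0,0],[0,0,0,0,0,0,0],[0,0,-0.01,0,0,0,0],[0,0,-0.01,0,0,0,0],[0,0,-0.01,0,0,0,0],[0,0,-0.01,0,0,0,0],[0,0,-0.01,0,0,0,0],[0,0,-0.01,0,0,0,0],[0,0,-0.01,0,0,0,0],[0,0,-0.01,0,0,0,0],[0,0,-0.01,0,0,0,0]]'; python3 st.py; python3 -m creep '[[0,0,-0.01,0,0,0,0],[0,0,-0.01,0,0,0,0],[0,0,-0.01,0,0,0,0],[0,0,-0.01,0,0,0,0],[0,0,-0.01,0,0,0,0],[0,0,0,0,0,0,0]]'; python3 st.py
```

```text
t: 11.7
tool_pos: [0.4898, -0.0518, 0.1274]
tool_rot: [3.089, 0.566, 0.004]
contact_force: [3.1, -1.2, 0.1]
opening: 0.0001
t 11.7 jig [0.064  0.0498 0.1274] yaw err -0.01 tilt [ 0.002  0.002 -1.   ] F [ 3.1 -1.2  0.1] open 0.0001
t: 12.3
tool_pos: [0.4707, -0.0038, 0.1261]
tool_rot: [-3.088, -0.569, 0.001]
contact_force: [-0.2, -0.4, -0.7]
opening: 0.0
t 12.3 jig [ 0.0648 -0.0018  0.1261] yaw err 0.08 tilt [-0.    -0.001 -1.   ] F [-0.2 -0.4 -0.7] open 0.0
```

Now down, with force checks near the end.

```bash
python3 -m creep '[[0,0,0,0.006,0,0,0],[0,0,0,0.006,0,0,0],[0,0,0,0.006,0,0,0],[0,0,0,0.006,0,0,0],[0,0,0,0.006,0,0,0],[0,0,0,0.006,0,0,0],[0,0,0,0.006,0,0,0],[0,0,0,0.003,0,0,0],[0,0,0,0.003,0,0,0]]'; python3 st.py; python3 -m creep '[[0,0,0,0.002,0,0,0],[0,0,0,0.002,0,0,0],[0,0,0,0,0,0,0]]'; python3 st.py
```

```text
t: 13.2
tool_pos: [0.4712, -0.0052, 0.0778]
tool_rot: [-3.09, -0.567, 0.001]
contact_force: [-1.0, 0.7, 1.9]
opening: -0.0004
t 13.2 jig [ 0.0648 -0.0004  0.0778] yaw err -0.0 tilt [-0.001 -0.001 -1.   ] F [-1.   0.7  1.9] open -0.0004
t: 13.5
tool_pos: [0.4713, -0.0053, 0.074]
tool_rot: [3.09, 0.567, -0.0]
contact_force: [0.1, 0.0, -0.1]
opening: -0.0003
t 13.5 jig [ 0.0648 -0.0002  0.074 ] yaw err 0.0 tilt [-0.  0. -1.] F [ 0.1  0.  -0.1] open -0.0003
```

```bash
python3 -m creep '[[0,0,0,0.001,0,0,0],[0,0,0,0.001,0,0,0]]'; python3 st.py; python3 -m creep '[[0,0,0,0.001,0,0,0],[0,0,0,0.001,0,0,0]]'; python3 st.py
```

```text
t: 13.7
tool_pos: [0.4713, -0.0053, 0.0724]
tool_rot: [-3.09, -0.567, 0.0]
contact_force: [-1.9, 0.6, 2.0]
opening: -0.0
t 13.7 jig [ 0.0647 -0.0002  0.0724] yaw err -0.01 tilt [-0. -0. -1.] F [-1.9  0.6  2. ] open -0.0
t: 13.9
tool_pos: [0.4714, -0.0052, 0.0719]
tool_rot: [-3.09, -0.567, 0.002]
contact_force: [-8.8, 2.6, 16.9]
opening: -0.0001
t 13.9 jig [ 0.0646 -0.0002  0.0719] yaw err 0.01 tilt [-0.001 -0.001 -1.   ] F [-8.8  2.6 16.9] open -0.0001
```

```bash
python3 -m creep '[[0,0,0,0.001,0,0,0],[0,0,0,0,0,0,0],[0,0,0,0,0,0,0]]'; python3 st.py
```

```text
t: 14.2
tool_pos: [0.4714, -0.0053, 0.0719]
tool_rot: [-3.09, -0.567, 0.003]
contact_force: [-9.9, 2.2, 18.4]
opening: 0.0001
t 14.2 jig [ 0.0646 -0.0002  0.0719] yaw err 0.01 tilt [-0.002 -0.001 -1.   ] F [-9.9  2.2 18.4] open 0.0001
```

It stopped hard at z 0.0719, and the level arm's top is at 0.072, so the pad is down. I'll withdraw and check.

```bash
python3 -m creep '[[0,0,0,-0.005,0,0,0],[0,0,0,-0.03,0,0,0],[0,0,0,-0.04,0,0,0],[0,0,0,-0.04,0,0,0],[0,0,0,-0.04,0,0,0],[0,0,0,-0.03,0,0,0],[0,0,0.03,0,0,0,0],[0,0,0.04,0,0,0,0],[0,0,0.04,0,0,0,0],[0,0,0.04,0,0,0,0],[0,0,0.04,0,0,0,0],[0,0,0.04,0,0,0,0],[0,0,0,0,0,0,0],[0,0,0,0,0,0,0]]'; python3 st.py
python3 - <<'E'
from h import *
a=get_image("top")[130:245,215:345,::-1];b=get_image("side")[135:250,190:320,::-1]
a,b=[cv2.resize(i,None,fx=3,fy=3,interpolation=2) for i in(a,b)]
cv2.imwrite("pics/i.png",np.hstack([a,b]))
E
```

```text
t: 15.6
tool_pos: [0.5528, -0.2208, 0.2534]
tool_rot: [-3.089, -0.564, 0.002]
contact_force: [0.6, 0.8, -0.9]
opening: 0.0002
t 15.6 jig [0.065  0.2303 0.2534] yaw err -0.08 tilt [-0.001 -0.001 -1.   ] F [ 0.6  0.8 -0.9] open 0.0002
```

View pics/i.png

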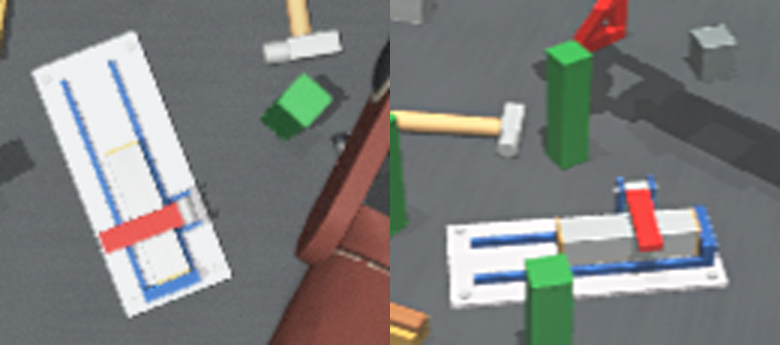

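The clamp is level across the post, the post sits against the stop, and the bystanders in view haven't moved. I'll hand it in.

```bash
python3 -c "from station import finish_job;print(finish_job())"
```

```text
the job is handed in; nothing more can be done
None
```

The job is handed in at about 16 s of the 56 s allowed. `finish_job` gave no verdict, so the result below rests on my own checks.

- **Tipping:** I pushed the post over with the shut fingers. It came to rest lying between the rails, its former top about 30 mm short of the stop.
- **Pushing home:** I pushed it along until it stopped dead at about 11 N. The tool position puts its front end at jig x ≈ 0.128 m, against 0.130 m for the stop face. My jig fit is good to about 2 mm, so that agrees with fully home but does not measure the gap exactly. Both pictures taken afterwards show the post against the stop.
- **Clamp:** I flipped the arm over and pressed it down until it stopped hard at about 18 N. The fingertips were then at z = 0.0719 m, which matches the level arm's top at 0.072 m.
- **Last check:** In the final top and side crops the clamp lies level across the post and the post is still at the stop. The bystanders in the crops (hammer, magnet, offcut) had not moved. The deer, spray can, jar and wire brush were outside those crops, but the arm kept away from them. The robot was clear of everything, and no check failed or disagreed.

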